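# Plug in the crank handle and set the metering valve two turns open

### The job

Lift the black crank handle out of the white tub and push it fully home, upright, in the steel socket on the rim of the red valve wheel. Then use it to wind the wheel clockwise until the valve is closed against its stop, back it off exactly two full turns, and finish still gripping the handle in its socket: do not let go at the end. Leave the two plugs in the tub and everything else on the bench alone.

Things in the scene. Friction and masses are not known exactly. Their poses are not given: they have to be found in the camera images.
- handle: Loose black crank handle, upright in one of the rack's three pockets (varies). From below: steel pin 12 mm diameter, 20 mm long, its lowest 6 mm tapering to 7 mm; steel collar 28 mm diameter, 4 mm thick; round black grip 22 mm diameter, 50 mm long. 74 mm overall, about 80 g. Origin: centre of the pin's lower end; z up along the grip, which spans z = 24 to 74 mm.
- tub: Fixed white tub, 170 mm (its x) by 270 mm (its y), walls 45 mm high and 4 mm thick. Origin: centre of its underside; z up. In the middle a grey rack 40 mm by 200 mm, its top 30 mm above the bench, with three 16 mm pockets (collars rest on its top) at y = -70, 0 and +70 mm on the tub's y axis.
- plug_white: Loose white blanking plug standing in another pocket of the rack, 28 mm across, its top 20 mm above the rack; not to be taken. Origin: lower end of its pin.
- plug_yellow: Loose yellow blanking plug of the same shape in the remaining pocket; not to be taken. Origin: lower end of its pin.
- valve: Fixed brass valve on a steel plate 110 by 90 mm, two hose ports along its y axis. Origin: centre of the plate's underside, below the wheel's upright axis; z up. Red wheel 112 mm across its rim, rim top 120 mm above the bench, with one steel socket boss on the rim, 33 mm diameter; the boss's upper face, 126 mm above the bench, is the wheel's highest part.
- hub (a point): Point on the wheel's upright axis at the height of the socket's mouth (126 mm above the bench).
- socket (a point): Centre of the mouth of the handle's socket, on the boss's upper face, 50 mm from the wheel's axis; goes round with the wheel. Upright round hole, 15 mm diameter, 24 mm deep. z up; x points away from the axis. Fully home, the handle's collar rests on this face, the pin's end 20 mm below it. The pin turns freely in it: the gripper need not turn with the wheel.
- wheel (a joint): Turn of the wheel in rad: 0 is closed, at a hard stop; grows as the valve opens, counter-clockwise from above. Two turns open is 12.57. Starts 3.5 to 9 rad open. Turning takes about 0.1 N m (2 N at the socket); it stays where left. At 0 the socket lies on the valve's own +x side of the axis.
- steel_mug: Brushed steel mug, 90 mm across, 110 mm tall, standing loose on the bench; a bystander. Origin: centre of its underside.
- amber_bottle: Brown glass reagent bottle, 84 mm across, 200 mm tall, standing loose on the bench; a bystander. Origin: centre of its underside.
- reagent_jar: Black jar with grey cap, 72 mm across, 110 mm tall, standing loose on the bench; a bystander. Origin: centre of its underside.
- flask: Clear conical flask, 80 mm across, 130 mm tall, standing loose on the bench; a bystander. Origin: centre of its underside.
- petri_dish: Shallow clear dish, 90 mm across, 14 mm tall, standing loose on the bench; a bystander. Origin: centre of its underside.
- sample_vial: Small orange vial with white cap, 28 mm across, 55 mm tall, standing loose on the bench; a bystander. Origin: centre of its underside.
Things that resemble listed ones, but are neither listed nor needed, are in the scene too. Of the things like the handle, leave any that is purple or yellow; of the rest the smaller one is meant.

How it is judged:
On the way, in this order (a step that is already met when the one before it is completed fails the run):
1. the handle is lifted clear of the tub in the fingers (height (world z) of handle above 0.055 m and contact force between the fingers and handle above 1 N), for 0.1 s.
2. the handle is fully home in the wheel's socket, valve still open (horizontal distance between handle and socket below 0.006 m and z of handle in the frame of socket below -0.016 m and angle between handle's own z axis and vertical below 0.2 rad and value of joint wheel above 0.5 rad), for 0.2 s.
3. the wheel is wound closed to its stop, with the handle in the socket (horizontal distance between handle and socket below 0.006 m and z of handle in the frame of socket below -0.016 m and angle between handle's own z axis and vertical below 0.2 rad and value of joint wheel below 0.06 rad), for 0.1 s.
At the end, for the whole second after the job is handed in: The wheel stands still two turns from its stop (12.57 rad, give or take 0.2 rad = 11 degrees), the handle is fully home in the socket (within 4 mm of full depth, 6 mm of the centre, tilted less than 0.2 rad) and the fingers still grip it with more than 1 N (value of joint wheel between 12.366 and 12.766 rad and velocity of joint wheel between -0.1 and 0.1 rad/s and horizontal distance between handle and socket below 0.006 m and z of handle in the frame of socket below -0.016 m and angle between handle's own z axis and vertical below 0.2 rad and contact force between the fingers and handle above 1 N); the arm keeps its last pose, push and grip.
It fails at once if a plug is displaced or lifted by more than 15 mm (distance of any of plug_white, plug_yellow from where it was at the start of the episode above 0.015 m).
It fails at once if another thing on the bench is displaced by more than 30 mm (distance of any of steel_mug, amber_bottle, reagent_jar, flask, petri_dish, sample_vial from where it was at the start of the episode above 0.03 m).
It also fails if it takes over 72 s, if anything falls off the work surface, if the arm or the gripper's body presses on something with over 40 N, if the wrist force passes 120 N, or if a joint passes its speed limit or range.

### The arm

A 6-joint arm with a two-finger parallel gripper is mounted at the origin on the work surface. World frame = base frame: x ahead of the robot, y to its left, z up, the work surface at z = 0. Lengths are in m, angles in rad, forces in N, time in s.
With the tool pointing down it reaches from about 0.35 to 0.975 m from the base axis. Payload 4.9 kg.
Tool frame: the origin (TCP) lies at the very end of the fingers, on their centre line; the grasp point (between the pads) lies 19 mm behind it; z points along the fingers, y is the direction in which the jaws open and shut (so a half turn about z gives the same grasp; the last joint's range is limited). The gripper opens to 85 mm and grips with 20 to 120 N. Pads are 22 mm wide; open, the fingers measure 114 mm over their backs; the gripper's body (76 mm by 85 mm) begins 54 mm behind the grasp point. The pads swing forward as they close: fully open they stand 13 mm farther back than shut.
Start: joints at [-1.225, 0.053, 1.613, -0, 1.476, -0.119], TCP at [0.28, -0.559, 0.231] pointing down, gripper open.
Joint ranges: [-3.01, 3.01], [-1.01, 2.22], [0.06, 2.58], [-1.02, 4.17], [0.09, 2.62], [-3.14, 3.14]. Speed limits (rad/s): [2.57, 2.57, 3.14, 3.14, 3.14, 3.14].

### API

Orientations are given as a unit quaternion [w, x, y, z].
In Python, from plant import monitor, eyes, manip gives the robot as it stands.
- The arm moves only by the tool step_arm, never from a script. Its argument "motion" is a list of rows, each a list of 7 numbers: the shift along the world's x, y, z scaled (see below), then the turn, a rotation vector about the world's x, y, z scaled (see below), then the closure in counts, from 0 (fully open) to 255 (shut). In form: [[x, y, z, ax, ay, az, grip], ...]. A call has 1 to 10 rows; each row is the pose to reach, as a shift and turn from the pose commanded when the call began; what a row does not reach only later rows make up. The controller multiplies each number of a shift by 0.5 m and each number of a turn by 1.5 rad. A row lasts 1/10 s, in which the tool goes at most 50 mm and 8.59 degrees, less where a joint would pass 70% of its speed; a pose out of reach is approached as far as the arm can. A call with a number of a shift or a turn outside -1 to 1 is refused whole. A call with a gripper value outside its range is refused whole. The fingers move at their own pace and stop on an object; the grip force is fixed at half the most. Time passes only in rows, so rows that repeat a pose let the fingers close. It gives the time, the measured TCP pose, the force and the opening at its end, in the units of the state.
- monitor.state(): the state, without advancing time (a new reading comes with each control period).
- eyes.grab_frame(name): name is "scene" or "top" or "wrist"; returns a dict with "pixels" (400x640x3 uint8, red, green, blue), "mtx" (3x3 intrinsics, pixels), "rvec" (rotation vector, rad) and "tvec" (3), from world to camera coordinates, as OpenCV has them; the wrist camera has in their place "hand_eye" (4x4, takes a point from camera to tool coordinates, whose origin is the TCP and whose axes are the flange's). Camera axes: x right, y down, z forward; pixel columns grow to the right and rows downward; lengths in m; the calibration is good to about 2 mm. A picture is of the moment at which its call begins: read the wrist's pose just before it. There is no depth.
- manip.job_done(): hands the job in, once; it reports no verdict.
Trained networks look in the newest picture that a camera, given by its name, has taken for a name from the list of things; names that differ only in an ending like _2 or _b are one class to them, and where a whole thing is asked for, a point or a joint stands for the part that bears it (a point fixed in the world has none). Each returns a list of dicts, best first, with "p" (0 to 1); they miss things now and then, are a little off and sometimes report something else, mostly with a low value. They report only what shows in the picture. A call takes as long as a camera call. They do not tell look-alikes from the thing itself.
- eyes.look_for(name, camera): "box" ([centre column, centre row, width, height] in pixels, round what is visible of it).
- eyes.pinpoint(name, camera): "uv" ([column, row] in pixels: a listed point, or the origin of a listed thing).
The state is a dict: "time": time; "joint_pos": joint angles; "joint_vel": joint speeds; "joint_efforts": joint torques, N m; "tool_pos": TCP position; "tool_rot": TCP orientation; "contact_force": force on the tool from outside, world axes, zero at the start; "ft_torque": the same for the moment, N m; "gripper_width": opening from 0.0 (shut) to 1.0 (fully open).
Only numpy, scipy, OpenCV 4.12 (cv2) and the standard library are available. Lean on these libraries where they do the work, as an engineer would, in place of code of your own. Each camera call takes 0.05 s, during which the arm holds its last target.

## Working session

There is one attempt and no reset: what is moved stays moved. The work goes in short steps, Python scripts to look and compute and a tool call to move; the robot and the scene stay as the last step left them, time stands still between calls to the robot, and variables do not carry over. Pictures are saved under pics/ and viewed, and the job is handed in when it is done.

Besides the shell and the picture viewer there is one more tool, called as name([rows], argument=value, ...), one row to a line, values as JSON. step_arm: Moves the arm, as the interface text tells. Its arguments: {"type":"object","properties":{"motion":{"type":"array","items":{"type":"array","items":{"type":"number"}}}},"required":["motion"]}

```bash
mkdir -p pics; ls; cat > h.py <<'E'
import numpy as np,cv2
from plant import monitor,eyes,manip
def cam(f):
    R=cv2.Rodrigues(np.array(f['rvec'],float))[0]; return np.array(f['mtx'],float),R,np.array(f['tvec'],float).ravel()
def ray_z(f,uv,z):
    K,R,t=cam(f); d=R.T@np.linalg.inv(K)@np.array([uv[0],uv[1],1.]); c=-R.T@t
    return c+d*(z-c[2])/d[2]
def proj(f,P):
    K,R,t=cam(f); return cv2.projectPoints(np.array(P,float).reshape(-1,1,3),np.array(f['rvec'],float),t,K,None)[0].reshape(-1,2)
def save(f,n): cv2.imwrite('pics/'+n,cv2.cvtColor(f['pixels'],cv2.COLOR_RGB2BGR))
E
python3 - <<'E'
from h import *
for c in ['scene','top']:
    f=eyes.grab_frame(c); save(f,c+'1.png')
    K,R,t=cam(f); print(c,K[0,0],-R.T@t)
    for n in ['handle','tub','plug_white','plug_yellow','valve','socket','hub','steel_mug','amber_bottle','reagent_jar','flask','petri_dish','sample_vial']:
        r=eyes.pinpoint(n,c); print(n,[(np.round(q['uv']).tolist(),round(q['p'],2)) for q in r[:4]])
print(monitor.state())
E
```

```text
pics
scene 435.98924107568615 [ 0.96220586 -0.56683486  1.0550404 ]
handle [([185.0, 334.0], 0.78), ([260.0, 267.0], 0.6), ([213.0, 350.0], 0.55), ([220.0, 228.0], 0.5)]
tub [([255.0, 270.0], 0.81)]
plug_white []
plug_yellow [([277.0, 249.0], 0.68)]
valve [([344.0, 176.0], 0.68)]
socket [([334.0, 160.0], 0.55)]
hub [([259.0, 266.0], 0.69), ([411.0, 196.0], 0.62)]
steel_mug [([385.0, 239.0], 0.63)]
amber_bottle [([355.0, 277.0], 0.83)]
reagent_jar [([308.0, 324.0], 0.73)]
flask [([412.0, 199.0], 0.57)]
petri_dish [([293.0, 174.0], 0.58)]
sample_vial [([372.0, 120.0], 0.66)]
top 400.22941359431627 [ 0.39940691 -0.01914753  1.20201207]
handle [([378.0, 277.0], 0.73), ([469.0, 228.0], 0.61), ([301.0, 141.0], 0.6), ([459.0, 197.0], 0.57)]
tub [([392.0, 212.0], 0.78), ([268.0, 200.0], 0.33)]
plug_white [([414.0, 218.0], 0.6)]
plug_yellow [([372.0, 206.0], 0.4), ([256.0, 204.0], 0.25)]
valve [([255.0, 208.0], 0.78)]
socket [([266.0, 201.0], 0.73)]
hub [([249.0, 201.0], 0.64)]
steel_mug []
amber_bottle [([342.0, 143.0], 0.9)]
reagent_jar [([403.0, 147.0], 0.65)]
flask [([245.0, 142.0], 0.96)]
petri_dish [([287.0, 254.0], 0.56), ([345.0, 142.0], 0.39)]
sample_vial [([170.0, 225.0], 0.66)]
{'time': 1.4, 'joint_pos': array([-1.22502730e+00,  5.26835760e-02,  1.61287787e+00,  1.00099216e-05,
        1.47600139e+00, -1.19010898e-01]), 'joint_vel': array([-1.80732604e-03,  1.73457545e-03,  3.36850857e-05,  6.87541544e-04,
        5.73022411e-04, -5.79598227e-04]), 'joint_efforts': array([ 2.94847496e-04, -3.93675041e+01, -3.70452654e+01, -1.16684523e-04,
        5.20197991e-04,  1.28597600e-05]), 'tool_pos': array([ 0.28013494, -0.55869301,  0.231327  ]), 'tool_rot': array([1.42505687e-05, 9.73118866e-01, 2.30303436e-01, 6.63736935e-06]), 'contact_force': array([ 0.03146296,  0.17537971, -0.47375752]), 'ft_torque': array([ 0.02971365, -0.00220911, -0.06431217]), 'gripper_width': 0.9970404562779818}
```

View pics/scene1.png

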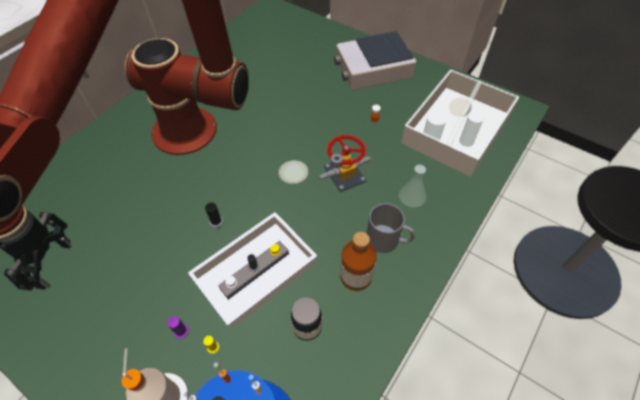

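View pics/top1.png

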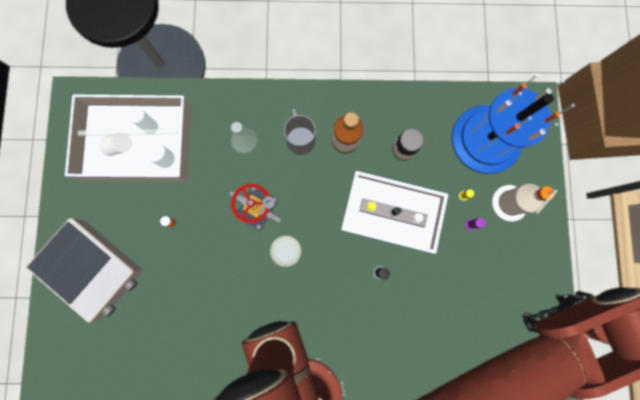

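```bash
python3 - <<'E'
from h import *
for c,cr in [('top',(215,325,165,245)),('scene',(180,300,200,300))]:
    f=eyes.grab_frame(c)
    p=cv2.cvtColor(f['pixels'],cv2.COLOR_RGB2BGR)
    if c=='top':
        a=cv2.resize(p[165:250,340:450],None,fx=5,fy=5,interpolation=cv2.INTER_CUBIC); cv2.imwrite('pics/tubtop.png',a)
        a=cv2.resize(p[165:245,215:325],None,fx=5,fy=5,interpolation=cv2.INTER_CUBIC); cv2.imwrite('pics/valvetop.png',a)
    else:
        a=cv2.resize(p[190:330,180:320],None,fx=4,fy=4,interpolation=cv2.INTER_CUBIC); cv2.imwrite('pics/tubscene.png',a)
        a=cv2.resize(p[110:210,290:420],None,fx=5,fy=5,interpolation=cv2.INTER_CUBIC); cv2.imwrite('pics/valvescene.png',a)
E
```

```text
(no output)
```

View pics/tubtop.png

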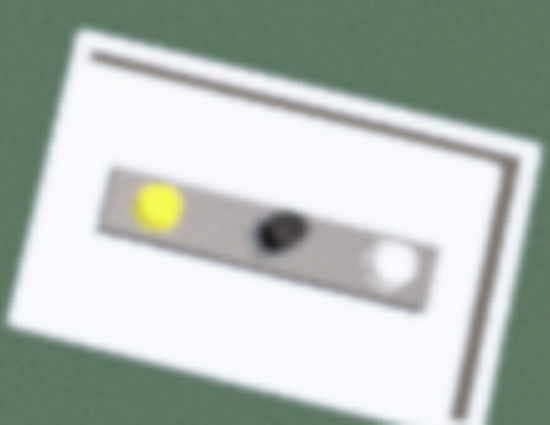

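View pics/valvetop.png

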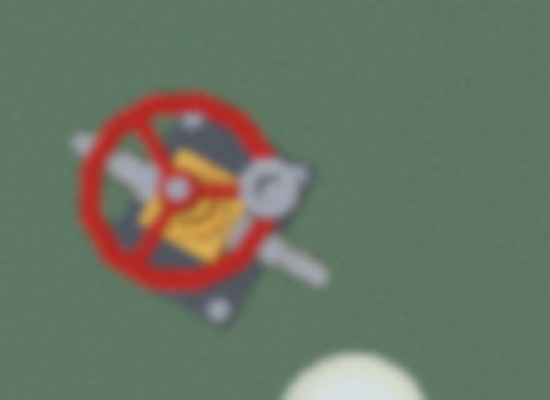

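View pics/tubscene.png

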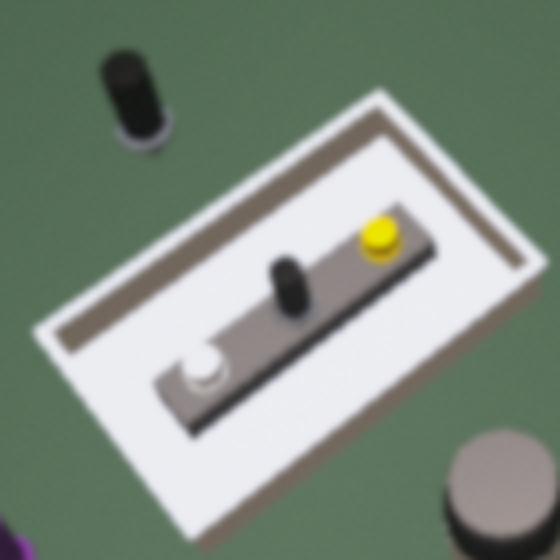

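View pics/valvescene.png

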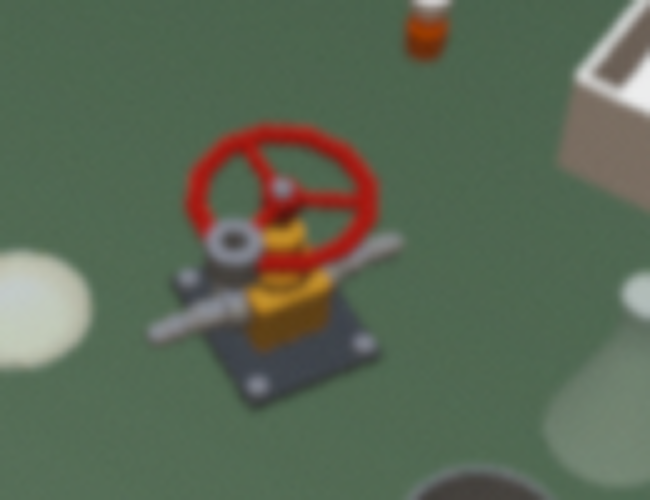

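```bash
cat >> h.py <<'E'
def tri(fs,uvs):
    A=[];b=[]
    for f,uv in zip(fs,uvs):
        K,R,t=cam(f); d=R.T@np.linalg.inv(K)@np.array([uv[0],uv[1],1.]); d/=np.linalg.norm(d); c=-R.T@t
        M=np.eye(3)-np.outer(d,d); A.append(M);b.append(M@c)
    X=np.linalg.solve(sum(A),sum(b)); return X
E
python3 - <<'E'
from h import *
T=eyes.grab_frame('top');S=eyes.grab_frame('scene')
def x(n,a,b,z):
    X=tri([T,S],[a,b]); print(n,'tri',X.round(4),'top@z',ray_z(T,a,z).round(4),'scene@z',ray_z(S,b,z).round(4))
o=lambda ox,oy,k,u,v:(ox+(u+.5)/k-.5,oy+(v+.5)/k-.5)
x('yplug',o(340,165,5,158,203),o(180,190,4,381,232),.050)
x('wplug',o(340,165,5,396,262),o(180,190,4,205,358),.050)
x('htop',o(340,165,5,291,226),o(180,190,4,284,268),.084)
x('hub',o(215,165,5,177,187),o(290,110,5,284,187),.126)
x('sock',o(215,165,5,269,188),o(290,110,5,234,240),.126)
for n,uv in [('bot',(345,140)),('mug',(302,137)),('flask',(245,140)),('jar',(403,147))]: print(n,ray_z(T,uv,.1).round(3))
print('big',ray_z(T,(381,272),.07).round(3),'petri',ray_z(T,(286,251),.01).round(3),'vial',ray_z(T,(168,222),.03).round(3))
E
```

```text
yplug tri [ 0.5441 -0.1919  0.0482] top@z [ 0.5441 -0.1914  0.05  ] scene@z [ 0.5447 -0.1927  0.05  ]
wplug tri [ 0.5109 -0.3275  0.054 ] top@z [ 0.5105 -0.3294  0.05  ] scene@z [ 0.51   -0.3257  0.05  ]
htop tri [ 0.5267 -0.2609  0.0873] top@z [ 0.5273 -0.2614  0.084 ] scene@z [ 0.525 -0.26   0.084]
hub tri [0.5411 0.1484 0.1249] top@z [0.541  0.1484 0.126 ] scene@z [0.5415 0.1475 0.126 ]
sock tri [0.5406 0.0985 0.1269] top@z [0.5408 0.0987 0.126 ] scene@z [0.5401 0.0989 0.126 ]
bot [ 0.724 -0.112  0.1  ]
mug [0.732 0.01  0.1  ]
flask [0.721 0.172 0.1  ]
jar [ 0.705 -0.277  0.1  ]
big [ 0.354 -0.213  0.07 ] petri [0.411 0.056 0.01 ] vial [0.493 0.4   0.03 ]
```

Candidates for the handle, by scene/top pixel:
- Small black in the tub rack: (251,261) / (396,211).
- Larger black on the bench: (213,214) / (381,272).
- Purple: (178,327) / (476,223).
- Yellow: (211,344) / (466,195).

The description picks the small black one in the middle pocket, and the crop confirms it is black with a plug on each side. I move above it, with the jaws across the rack.

step_arm([
  [0.06,0.07,0,0,0,0.09,0],
  [0.12,0.14,0,0,0,0.18,0],
  [0.18,0.21,0,0,0,0.28,0],
  [0.24,0.29,0,0,0,0.38,0],
  [0.3,0.36,0,0,0,0.48,0],
  [0.36,0.44,0,0,0,0.577,0],
  [0.42,0.52,0,0,0,0.577,0],
  [0.494,0.598,-0.02,0,0,0.577,0],
  [0.494,0.598,-0.02,0,0,0.577,0],
  [0.494,0.598,-0.02,0,0,0.577,0],
])

```text
time: 2.6
tool_pos: [0.5276, -0.2584, 0.2208]
tool_rot: [-0.0, 0.786, 0.618, -0.0]
contact_force: [-0.5, 0.1, 0.1]
gripper_width: 0.999
```

```bash
python3 - <<'E'
from h import *
s=monitor.state(); f=eyes.grab_frame('wrist'); save(f,'w1.png'); print(s['time'],s['tool_pos'],s['tool_rot'],s['joint_pos'],s['contact_force']); print(f['hand_eye'])
for n in ['handle','plug_white','plug_yellow']: print(n,[(q['uv'],q['p']) for q in eyes.pinpoint(n,'wrist')[:3]])
E
```

```text
2.6 [ 0.52764982 -0.25839266  0.22080569] [-3.97206915e-04  7.85964219e-01  6.18271779e-01 -3.10757098e-04] [-5.81847091e-01 -2.83995163e-02  1.71229789e+00 -3.39915876e-04
  1.45864470e+00 -3.44096646e-01] [-0.47984252  0.13164449  0.11169518]
[[-3.07221737e-04 -9.60501635e-01 -2.78274171e-01  7.04841094e-02]
 [ 9.99999861e-01 -4.14547607e-04  3.26842985e-04 -1.07371208e-03]
 [-4.29291113e-04 -2.78274032e-01  9.60501629e-01 -1.41811216e-01]
 [ 0.00000000e+00  0.00000000e+00  0.00000000e+00  1.00000000e+00]]
handle [([321.0, 178.7], 0.83), ([390.8, 296.0], 0.74), ([334.6, 321.3], 0.64)]
plug_white [([325.2, 226.8], 0.67)]
plug_yellow [([321.7, 121.5], 0.86)]
```

View pics/w1.png

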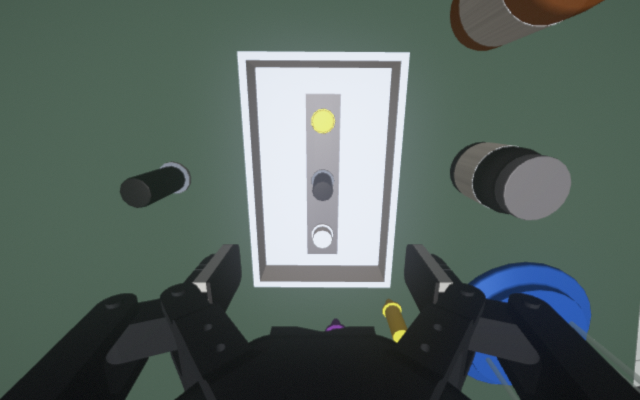

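```bash
cat >> h.py <<'E'
from scipy.spatial.transform import Rotation as Ro
def wray(f,s,uv,z):
    H=np.array(f['hand_eye']); q=s['tool_rot']; R=Ro.from_quat([q[1],q[2],q[3],q[0]]).as_matrix()
    d=np.linalg.inv(np.array(f['mtx'],float))@np.array([uv[0],uv[1],1.])
    d=R@(H[:3,:3]@d); c=R@H[:3,3]+s['tool_pos']
    return c+d*(z-c[2])/d[2]
E
python3 - <<'E'
from h import *
s=monitor.state(); f=eyes.grab_frame('wrist')
p=f['pixels'][90:265,280:365]; cv2.imwrite('pics/w1c.png',cv2.resize(cv2.cvtColor(p,cv2.COLOR_RGB2BGR),None,fx=4,fy=4,interpolation=cv2.INTER_CUBIC)[:600])
for n,uv,z in [('top',(322,190),.084),('collar',(321,180),.034),('y',(322,121),.05),('w',(322.5,238),.05),('orig',(321,178.7),.01)]: print(n,wray(f,s,uv,z).round(4))
E
```

```text
top [ 0.5251 -0.2617  0.084 ]
collar [ 0.5238 -0.2617  0.034 ]
y [ 0.5416 -0.1949  0.05  ]
w [ 0.5089 -0.3294  0.05  ]
orig [ 0.5229 -0.2651  0.01  ]
```

View pics/w1c.png

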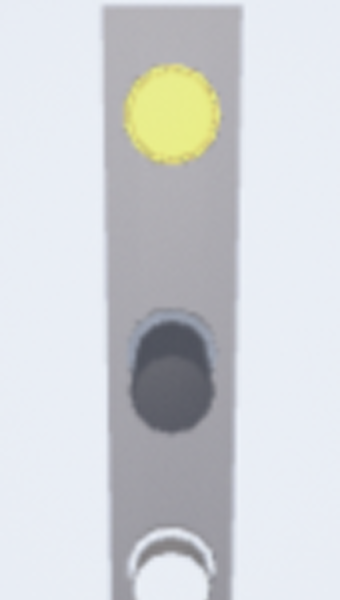

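The wrist view agrees with the other cameras. The handle top at (323,188) gives about (0.526, -0.261), midway between the plugs. I descend and grip.

step_arm([
  [-0.003,-0.002,-0.07,0,0,0,0],
  [-0.003,-0.002,-0.14,0,0,0,0],
  [-0.003,-0.002,-0.21,0,0,0,0],
  [-0.003,-0.002,-0.28,0,0,0,0],
  [-0.003,-0.002,-0.33,0,0,0,0],
  [-0.003,-0.002,-0.36,0,0,0,0],
  [-0.003,-0.002,-0.36,0,0,0,0],
  [-0.003,-0.002,-0.36,0,0,0,100],
  [-0.003,-0.002,-0.36,0,0,0,200],
  [-0.003,-0.002,-0.36,0,0,0,255],
])

```text
time: 3.85
tool_pos: [0.5268, -0.2615, 0.0433]
tool_rot: [0.002, 0.787, 0.617, 0.001]
contact_force: [1.0, -0.3, -0.7]
gripper_width: 0.517
```

step_arm([
  [0,0,0,0,0,0,255],
  [0,0,0,0,0,0,255],
  [0,0,0,0,0,0,255],
  [0,0,0,0,0,0,255],
  [0,0,0,0,0,0,255],
])

```text
time: 4.35
tool_pos: [0.5263, -0.2611, 0.0425]
tool_rot: [0.001, 0.787, 0.617, 0.0]
contact_force: [-0.5, 1.5, 6.3]
gripper_width: 0.24
```

step_arm([
  [0,0,0.02,0,0,0,255],
  [0,0,0.06,0,0,0,255],
  [0,0,0.12,0,0,0,255],
  [0,0,0.2,0,0,0,255],
  [0,0,0.28,0,0,0,255],
  [0,0,0.36,0,0,0,255],
  [0,0,0.38,0,0,0,255],
  [0,0,0.38,0,0,0,255],
])

```text
time: 5.15
tool_pos: [0.5265, -0.2612, 0.2338]
tool_rot: [0.002, 0.787, 0.617, 0.001]
contact_force: [-0.8, -0.6, -0.3]
gripper_width: 0.24
```

```bash
python3 - <<'E'
from h import *
s=monitor.state(); f=eyes.grab_frame('wrist'); save(f,'w2.png'); print(s['time'],s['tool_pos'],s['tool_rot'],s['contact_force'],s['gripper_width'])
f=eyes.grab_frame('scene'); save(f,'s2.png')
E
```

```text
5.15 [ 0.52651194 -0.26122977  0.23381232] [2.12399900e-03 7.86803130e-01 6.17200009e-01 6.87235212e-04] [-0.75307458 -0.61218785 -0.32635142] 0.2403401179873882
```

View pics/w2.png

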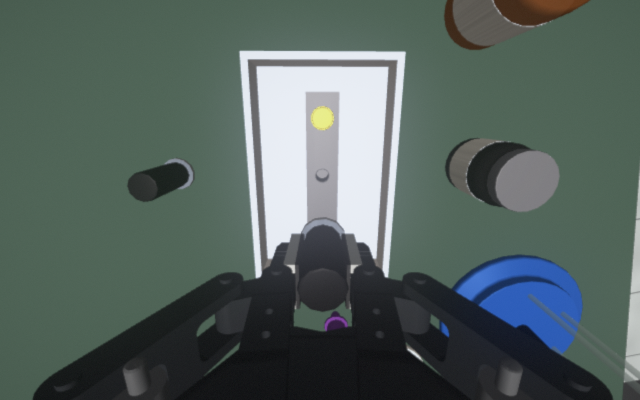

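View pics/s2.png

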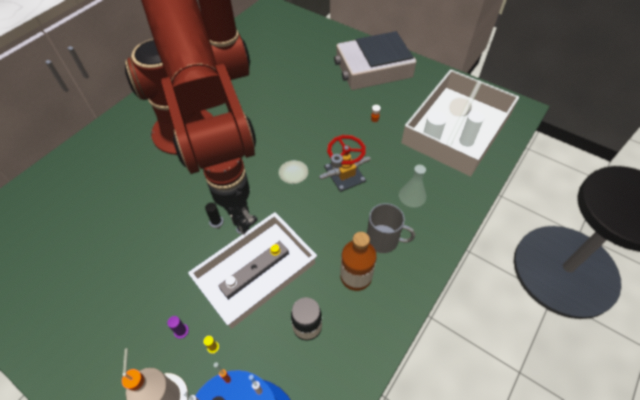

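step_arm([
  [0.004,0.06,0,0,0,0,255],
  [0.008,0.15,0,0,0,0,255],
  [0.012,0.25,0,0,0,0,255],
  [0.016,0.35,0,0,0,0,255],
  [0.02,0.45,0,0,0,0,255],
  [0.024,0.55,0,0,0,0,255],
  [0.028,0.64,0,0,0,0,255],
  [0.03,0.69,0,0,0,0,255],
  [0.03,0.718,0,0,0,0,255],
  [0.03,0.718,0,0,0,0,255],
])

```text
time: 6.25
tool_pos: [0.5395, 0.0993, 0.2289]
tool_rot: [-0.001, 0.786, 0.618, -0.002]
contact_force: [-0.2, 0.1, -1.1]
gripper_width: 0.245
```

step_arm([
  [0,0,0,0,0,0,255],
  [0,0,0,0,0,0,255],
  [0,0,0,0,0,0,255],
])

```text
time: 6.55
tool_pos: [0.5407, 0.097, 0.2312]
tool_rot: [0.0, 0.787, 0.616, -0.0]
contact_force: [-0.3, 0.2, -1.1]
gripper_width: 0.241
```

```bash
python3 - <<'E'
from h import *
s=monitor.state(); f=eyes.grab_frame('wrist'); save(f,'w3.png'); print(s['time'],s['tool_pos'],s['tool_rot'],s['contact_force'],s['gripper_width'],s['joint_pos'])
for n in ['hub','socket','handle']: print(n,[(q['uv'],q['p']) for q in eyes.pinpoint(n,'wrist')[:3]])
T=eyes.grab_frame('top'); S=eyes.grab_frame('scene')
for n,F,(a,b) in [('t3',T,(150,200)),('s3',S,(80,280))]:
    p=cv2.cvtColor(F['pixels'],cv2.COLOR_RGB2BGR)[a:a+100,b:b+130]; cv2.imwrite(f'pics/{n}.png',cv2.resize(p,None,fx=5,fy=5,interpolation=cv2.INTER_CUBIC))
E
```

```text
6.55 [0.54074752 0.09704716 0.23117644] [ 4.90362672e-05  7.87408551e-01  6.16431460e-01 -1.62335790e-04] [-0.2516718   0.20110715 -1.10188223] 0.2406816501940682 [ 4.22425033e-02 -1.27883217e-01  1.78886661e+00 -2.69962597e-04
  1.48081599e+00  2.84657867e-01]
hub [([308.6, 143.2], 0.83), ([311.3, 134.7], 0.24)]
socket [([322.0, 195.8], 0.83), ([241.5, 222.0], 0.35)]
handle [([321.2, 225.0], 0.7)]
```

View pics/w3.png

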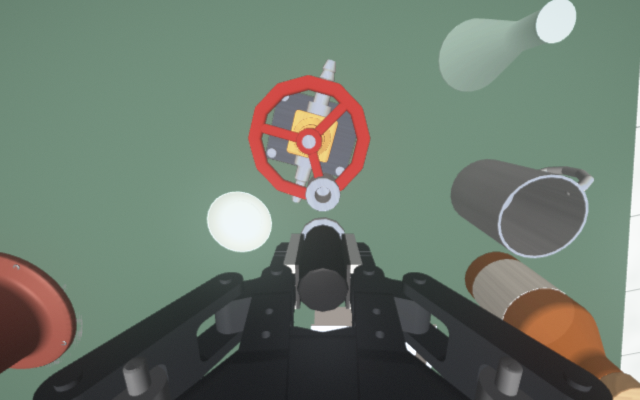

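View pics/s3.png

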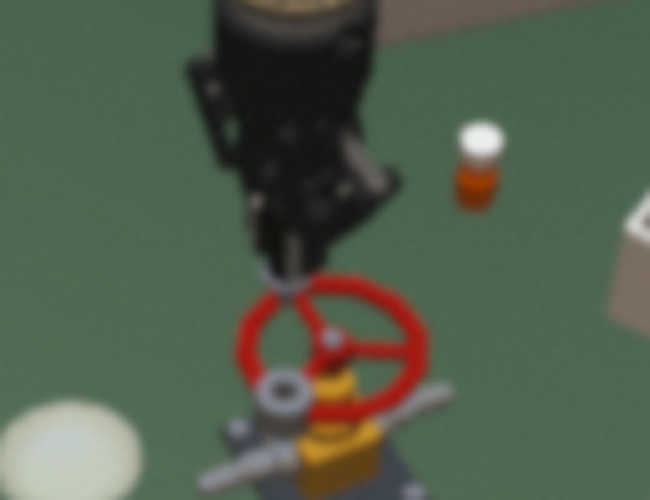

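View pics/t3.png

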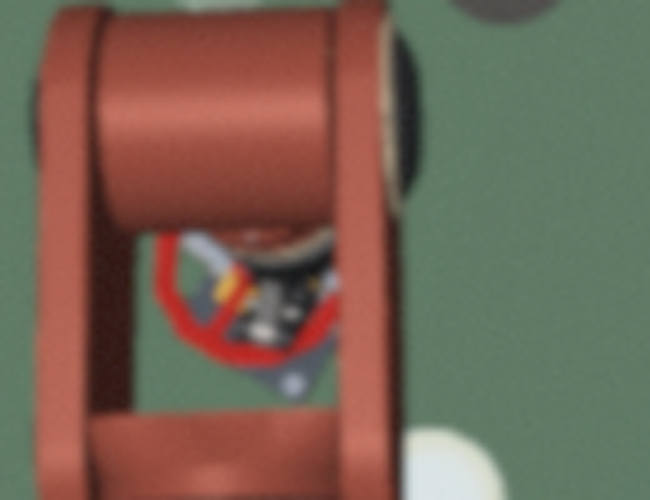

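```bash
python3 - <<'E'
from h import *
s=monitor.state(); f=eyes.grab_frame('wrist')
p=cv2.cvtColor(f['pixels'],cv2.COLOR_RGB2BGR)[60:320,240:400]; cv2.imwrite('pics/w3c.png',cv2.resize(p[:150],None,fx=4,fy=4,interpolation=cv2.INTER_CUBIC)); cv2.imwrite('pics/w3d.png',cv2.resize(p[140:],None,fx=4,fy=4,interpolation=cv2.INTER_CUBIC))
print(s['time'],s['tool_pos'])
z0=s['tool_pos'][2]-.0325
for n,uv,z in [('hub',(309,142),.126),('sock',(322.5,194),.126),('grip top',(323,290),z0+.074),('collar',(322.5,235),z0+.024)]: print(n,wray(f,s,uv,z).round(4))
E
```

```text
6.85 [0.54071391 0.09801367 0.23144297]
hub [0.5405 0.1502 0.126 ]
sock [0.5408 0.1015 0.126 ]
grip top [0.5404 0.0999 0.2729]
collar [0.541  0.1028 0.2229]
```

View pics/w3c.png

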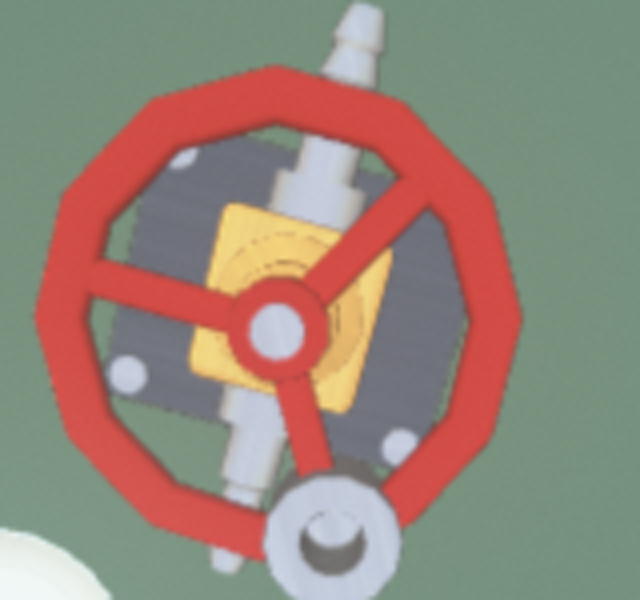

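View pics/w3d.png

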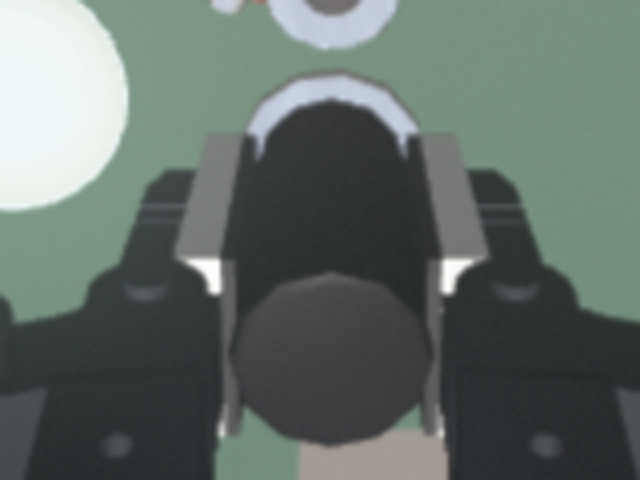

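Measured, the boss centre is at (322.9,194.6) in the wrist view, the collar at about (322.7,237) and the grip top at (322.9,289). The handle and socket agree to about 1 mm, inside the taper's capture range, so I descend until the pin is partly in.

step_arm([
  [0,0,-0.05,0,0,0,255],
  [0,0,-0.1,0,0,0,255],
  [0,0,-0.13,0,0,0,255],
  [0,0,-0.14,0,0,0,255],
  [0,0,-0.15,0,0,0,255],
  [0,0,-0.155,0,0,0,255],
  [0,0,-0.16,0,0,0,255],
  [0,0,-0.163,0,0,0,255],
  [0,0,-0.163,0,0,0,255],
])

```text
time: 7.8
tool_pos: [0.5408, 0.0983, 0.1501]
tool_rot: [0.0, 0.787, 0.617, 0.0]
contact_force: [0.6, -0.2, -1.6]
gripper_width: 0.238
```

```bash
python3 - <<'E'
from h import *
s=monitor.state(); f=eyes.grab_frame('wrist'); print(s['time'],s['tool_pos'],s['tool_rot'],s['contact_force'],s['ft_torque'],s['gripper_width'])
p=cv2.cvtColor(f['pixels'],cv2.COLOR_RGB2BGR)[60:320,200:440]; cv2.imwrite('pics/w4.png',cv2.resize(p,None,fx=2,fy=2,interpolation=cv2.INTER_CUBIC))
S=eyes.grab_frame('scene')
p=cv2.cvtColor(S['pixels'],cv2.COLOR_RGB2BGR)[80:180,280:410]; cv2.imwrite('pics/s4.png',cv2.resize(p,None,fx=5,fy=5,interpolation=cv2.INTER_CUBIC))
E
```

```text
7.8 [0.54082273 0.09832022 0.15010521] [1.52105015e-04 7.86823477e-01 6.17178053e-01 2.10347529e-04] [ 0.55220853 -0.17883215 -1.64974705] [-0.01179777  0.01583994  0.00471967] 0.23844211377036245
```

View pics/w4.png

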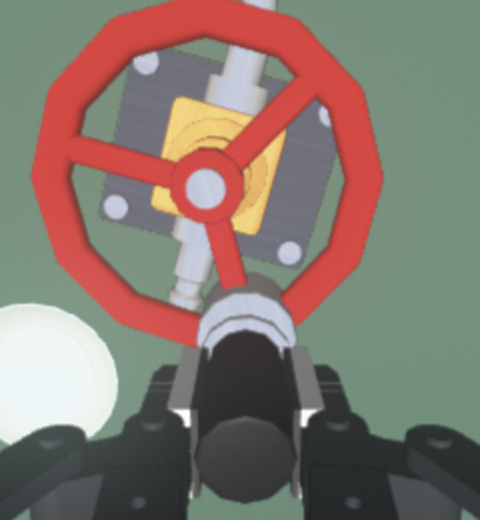

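View pics/s4.png

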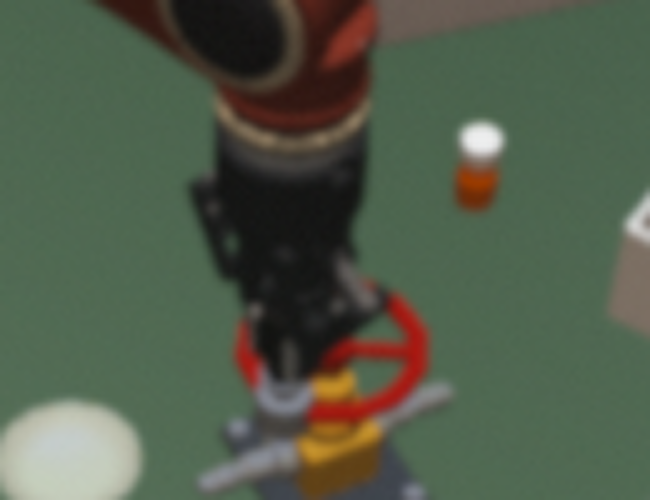

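No contact force with the pin about 8 mm in. I push on until the collar seats.

step_arm([
  [0,0,-0.006,0,0,0,255],
  [0,0,-0.012,0,0,0,255],
  [0,0,-0.018,0,0,0,255],
  [0,0,-0.022,0,0,0,255],
  [0,0,-0.024,0,0,0,255],
  [0,0,-0.024,0,0,0,255],
  [0,0,-0.024,0,0,0,255],
])

```text
time: 8.6
tool_pos: [0.5408, 0.0983, 0.1385]
tool_rot: [0.0, 0.787, 0.617, 0.0]
contact_force: [-2.1, -0.2, 4.9]
gripper_width: 0.242
```

step_arm([
  [0,0,-0.003,0,0,0,255],
  [0,0,-0.003,0,0,0,255],
  [0,0,-0.003,0,0,0,255],
])

```text
time: 8.9
tool_pos: [0.5417, 0.0983, 0.1384]
tool_rot: [0.001, 0.787, 0.617, 0.001]
contact_force: [-2.6, 0.1, 10.2]
gripper_width: 0.243
```

```bash
python3 - <<'E'
from h import *
s=monitor.state(); f=eyes.grab_frame('wrist'); print(s['time'],s['tool_pos'],s['contact_force'],s['ft_torque'],s['gripper_width'])
p=cv2.cvtColor(f['pixels'],cv2.COLOR_RGB2BGR)[60:320,200:440]; cv2.imwrite('pics/w5.png',cv2.resize(p,None,fx=2,fy=2,interpolation=cv2.INTER_CUBIC))
E
```

```text
8.9 [0.54171095 0.09833031 0.13843022] [-2.55114924  0.10450822 10.20688838] [-0.07319452  0.58960863  0.0793239 ] 0.2427994890802008
```

View pics/w5.png

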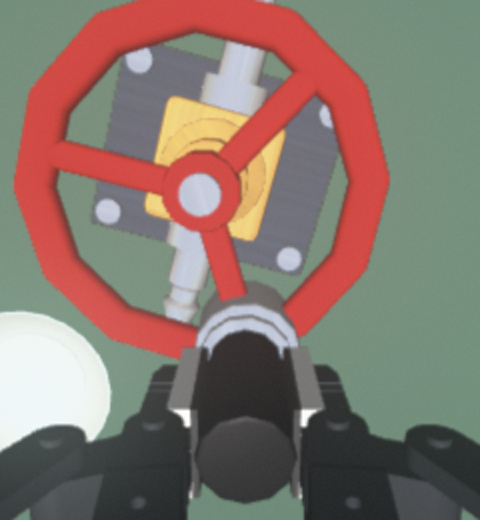

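Seated: z holds at 0.1384, as predicted, while the upward force rises to 10 N. I start winding clockwise along a 50 mm circle, with φ as the angle from the start.

step_arm([
  [-0.01,0.0005,0.001,0,0,0,255],
  [-0.0247,0.0031,0.001,0,0,0,255],
  [-0.0435,0.01,0.001,0,0,0,255],
  [-0.0605,0.0204,0.001,0,0,0,255],
  [-0.0751,0.034,0.001,0,0,0,255],
  [-0.0867,0.0502,0.001,0,0,0,255],
  [-0.0949,0.0685,0.001,0,0,0,255],
  [-0.0993,0.0879,0.001,0,0,0,255],
  [-0.1,0.1,0.001,0,0,0,255],
  [-0.1,0.1,0.001,0,0,0,255],
])

```text
time: 9.95
tool_pos: [0.4913, 0.1487, 0.1384]
tool_rot: [0.001, 0.787, 0.617, 0.001]
contact_force: [-0.5, -0.3, 7.8]
gripper_width: 0.243
```

```bash
python3 - <<'E'
from h import *
s=monitor.state(); f=eyes.grab_frame('wrist'); print(s['time'],s['tool_pos'],s['tool_rot'],s['contact_force'],s['ft_torque'],s['gripper_width'],s['joint_pos'])
p=cv2.cvtColor(f['pixels'],cv2.COLOR_RGB2BGR)[60:320,160:480]; cv2.imwrite('pics/w6.png',cv2.resize(p,None,fx=2,fy=2,interpolation=cv2.INTER_CUBIC))
print([(q['uv'],q['p']) for q in eyes.pinpoint('hub','wrist')[:3]])
E
```

```text
9.95 [0.49130321 0.14869627 0.13844946] [0.00097676 0.78664006 0.61741028 0.00100258] [-0.51097714 -0.28067139  7.84940161] [-0.1048149   0.07793897 -0.08075017] 0.24266730420649 [ 1.49223128e-01 -1.42878061e-01  1.96101425e+00 -7.31971507e-04
  1.32074840e+00  3.89305469e-01]
[([400.8, 224.8], 0.65), ([575.8, 248.1], 0.43)]
```

View pics/w6.png

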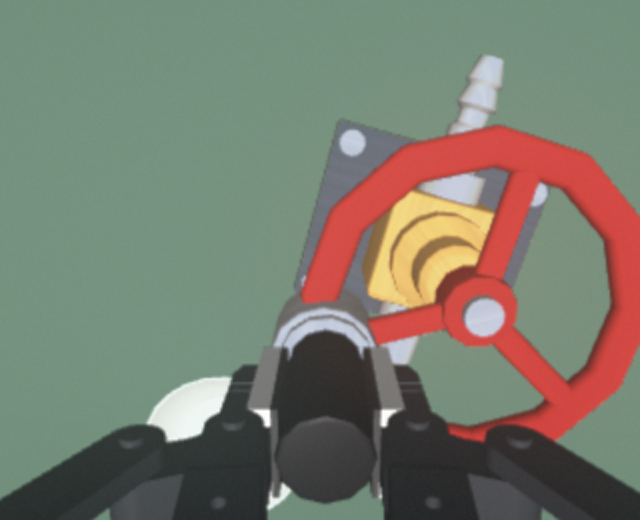

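step_arm([
  [0.0034,0.0259,0,0,0,0,255],
  [0.0181,0.0574,0,0,0,0,255],
  [0.0426,0.0819,0,0,0,0,255],
  [0.0741,0.0966,0,0,0,0,255],
  [0.1087,0.0996,0,0,0,0,255],
  [0.1423,0.0906,0,0,0,0,255],
  [0.1707,0.0707,0,0,0,0,255],
  [0.1906,0.0423,0,0,0,0,255],
  [0.199,0.0139,0,0,0,0,255],
  [0.2,0,0,0,0,0,255],
])

```text
time: 11.05
tool_pos: [0.5907, 0.1487, 0.1385]
tool_rot: [-0.001, 0.787, 0.617, 0.001]
contact_force: [-4.3, 4.4, 9.5]
gripper_width: 0.239
```

step_arm([
  [0,0,0,0,0,0,255],
  [0,0,0,0,0,0,255],
])

```text
time: 11.25
tool_pos: [0.5907, 0.1481, 0.1384]
tool_rot: [0.0, 0.787, 0.617, 0.0]
contact_force: [-2.0, -0.4, 9.2]
gripper_width: 0.244
```

Next I approach the first possible stop direction (about -29°, from the port axis) slowly.

step_arm([
  [-0.001,-0.0139,0,0,0,0,255],
  [-0.0039,-0.0276,0,0,0,0,255],
  [-0.0073,-0.0375,0,0,0,0,255],
  [-0.0101,-0.0438,0,0,0,0,255],
  [-0.0125,-0.0485,0,0,0,0,255],
  [-0.0143,-0.0515,0,0,0,0,255],
  [-0.0161,-0.0545,0,0,0,0,255],
  [-0.0161,-0.0545,0,0,0,0,255],
  [-0.0161,-0.0545,0,0,0,0,255],
])

```text
time: 12.15
tool_pos: [0.5835, 0.1234, 0.1385]
tool_rot: [-0.001, 0.787, 0.617, 0.003]
contact_force: [1.5, 6.0, 7.1]
gripper_width: 0.241
```

```bash
python3 - <<'E'
from h import *
s=monitor.state(); print(s['time'],s['tool_pos'],s['contact_force'],s['ft_torque'])
d=s['tool_pos']-[.5407,.1483,0]; print(np.degrees(np.arctan2(d[1],d[0])),np.hypot(d[0],d[1]))
E
```

```text
12.15 [0.58351987 0.12341943 0.13851675] [1.45044509 6.03398195 7.06097694] [ 1.21680096 -0.28095223 -0.05395441]
-30.15881012231463 0.04952357331162936
```

step_arm([
  [-0.002,-0.0029,0,0,0,0,255],
  [-0.004,-0.0057,0,0,0,0,255],
  [-0.004,-0.0057,0,0,0,0,255],
  [-0.004,-0.0057,0,0,0,0,255],
])

```text
time: 12.55
tool_pos: [0.5832, 0.1229, 0.1387]
tool_rot: [-0.001, 0.787, 0.617, 0.007]
contact_force: [8.4, 14.6, 2.6]
gripper_width: 0.242
```

```bash
python3 - <<'E'
from h import *
s=monitor.state(); f=eyes.grab_frame('wrist'); print(s['time'],s['tool_pos'],s['contact_force'],s['ft_torque'])
d=s['tool_pos']-[.5407,.1483,0]; print(np.degrees(np.arctan2(d[1],d[0])),np.hypot(d[0],d[1]))
save(f,'w7.png')
print([(q['uv'],q['p']) for q in eyes.pinpoint('hub','wrist')[:3]])
E
```

```text
12.55 [0.58320416 0.12285049 0.13873279] [ 8.35079212 14.568686    2.63949154] [ 2.54700691 -1.43636795  0.01183601]
-30.911204623852367 0.049540699992063515
[([237.5, 219.2], 0.58)]
```

View pics/w7.png

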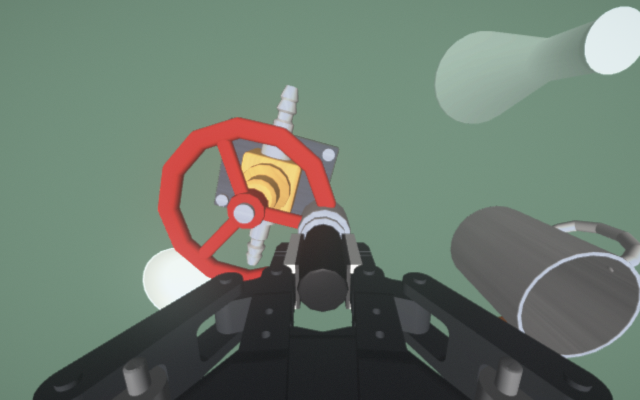

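The stop is confirmed: force against the turn rose from about 6 N to 17 N with almost no motion. TCP angle at the stop is -30.9°, pin play included, matching the valve's +x at about -29°. I compute rows for the two-turn back-off.

```bash
python3 - <<'E'
import numpy as np
def call(t0,ts):
    P=lambda t:0.1*np.array([np.cos(np.radians(t)),np.sin(np.radians(t))])
    print(t0,ts); print([np.round(P(t)-P(t0),4).tolist() for t in ts])
call(-37,[-33,-25,-12,5,23,41,59,77,95,113])
call(113,list(range(131,294,18)))
call(293,list(range(311,474,18)))
call(113,list(range(131,276,18))+[275,293])
call(293,[309,321,328,331,333])
E
```

```text
-37 [-33, -25, -12, 5, 23, 41, 59, 77, 95, 113]
[[0.004, 0.0057], [0.0108, 0.0179], [0.018, 0.0394], [0.0198, 0.0689], [0.0122, 0.0993], [-0.0044, 0.1258], [-0.0284, 0.1459], [-0.0574, 0.1576], [-0.0886, 0.1598], [-0.1189, 0.1522]]
113 [131, 149, 167, 185, 203, 221, 239, 257, 275, 293]
[[-0.0265, -0.0166], [-0.0466, -0.0405], [-0.0584, -0.0696], [-0.0605, -0.1008], [-0.053, -0.1311], [-0.0364, -0.1577], [-0.0124, -0.1778], [0.0166, -0.1895], [0.0478, -0.1917], [0.0781, -0.1841]]
293 [311, 329, 347, 365, 383, 401, 419, 437, 455, 473]
[[0.0265, 0.0166], [0.0466, 0.0405], [0.0584, 0.0696], [0.0605, 0.1008], [0.053, 0.1311], [0.0364, 0.1577], [0.0124, 0.1778], [-0.0166, 0.1895], [-0.0478, 0.1917], [-0.0781, 0.1841]]
113 [131, 149, 167, 185, 203, 221, 239, 257, 275, 275, 293]
[[-0.0265, -0.0166], [-0.0466, -0.0405], [-0.0584, -0.0696], [-0.0605, -0.1008], [-0.053, -0.1311], [-0.0364, -0.1577], [-0.0124, -0.1778], [0.0166, -0.1895], [0.0478, -0.1917], [0.0478, -0.1917], [0.0781, -0.1841]]
293 [309, 321, 328, 331, 333]
[[0.0239, 0.0143], [0.0386, 0.0291], [0.0457, 0.0391], [0.0484, 0.0436], [0.05, 0.0467]]
```

step_arm([
  [0.004,0.0057,0,0,0,0,255],
  [0.0108,0.0179,0,0,0,0,255],
  [0.018,0.0394,0,0,0,0,255],
  [0.0198,0.0689,0,0,0,0,255],
  [0.0122,0.0993,0,0,0,0,255],
  [-0.0044,0.1258,0,0,0,0,255],
  [-0.0284,0.1459,0,0,0,0,255],
  [-0.0574,0.1576,0,0,0,0,255],
  [-0.0886,0.1598,0,0,0,0,255],
  [-0.1189,0.1522,0,0,0,0,255],
])

```text
time: 13.65
tool_pos: [0.5224, 0.1948, 0.1385]
tool_rot: [0.002, 0.787, 0.618, 0.003]
contact_force: [4.6, -1.0, 7.8]
gripper_width: 0.244
```

step_arm([
  [-0.0265,-0.0166,0,0,0,0,255],
  [-0.0466,-0.0405,0,0,0,0,255],
  [-0.0584,-0.0696,0,0,0,0,255],
  [-0.0605,-0.1008,0,0,0,0,255],
  [-0.053,-0.1311,0,0,0,0,255],
  [-0.0364,-0.1577,0,0,0,0,255],
  [-0.0124,-0.1778,0,0,0,0,255],
  [0.0166,-0.1895,0,0,0,0,255],
  [0.0478,-0.1917,0,0,0,0,255],
  [0.0781,-0.1841,0,0,0,0,255],
])

```text
time: 14.65
tool_pos: [0.5599, 0.1025, 0.1384]
tool_rot: [-0.001, 0.787, 0.617, -0.0]
contact_force: [-7.3, 4.0, 13.0]
gripper_width: 0.243
```

```bash
python3 - <<'E'
from h import *
s=monitor.state(); f=eyes.grab_frame('wrist'); print(s['time'],s['tool_pos'],s['tool_rot'],s['contact_force'],s['gripper_width'])
d=s['tool_pos']-[.5407,.1483,0]; print(np.degrees(np.arctan2(d[1],d[0])),np.hypot(d[0],d[1]))
save(f,'w8.png')
E
```

```text
14.65 [0.559898   0.10254338 0.13837333] [-1.04205199e-03  7.86927691e-01  6.17044223e-01 -3.87043825e-04] [-7.34109203  4.00060649 13.03376203] 0.24320414685163863
-67.23864825799522 0.04962087644871574
```

View pics/w8.png

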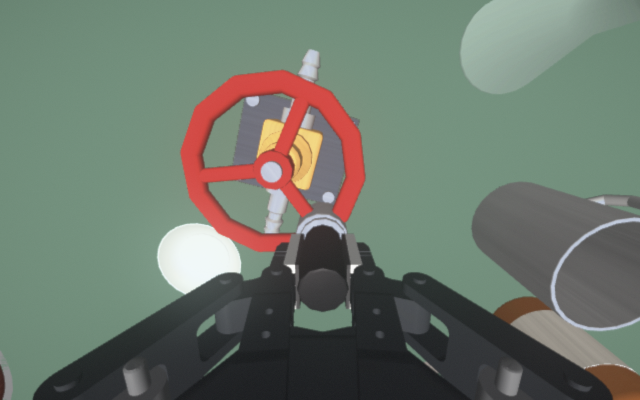

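The handle is still seated and driving the wheel, at 293° on the first turn (the stop was at -31°). On to the second turn.

step_arm([
  [0.0265,0.0166,0,0,0,0,255],
  [0.0466,0.0405,0,0,0,0,255],
  [0.0584,0.0696,0,0,0,0,255],
  [0.0605,0.1008,0,0,0,0,255],
  [0.053,0.1311,0,0,0,0,255],
  [0.0364,0.1577,0,0,0,0,255],
  [0.0124,0.1778,0,0,0,0,255],
  [-0.0166,0.1895,0,0,0,0,255],
  [-0.0478,0.1917,0,0,0,0,255],
  [-0.0781,0.1841,0,0,0,0,255],
])

```text
time: 15.7
tool_pos: [0.5224, 0.1948, 0.1385]
tool_rot: [0.002, 0.787, 0.617, 0.003]
contact_force: [4.6, -0.2, 7.2]
gripper_width: 0.241
```

step_arm([
  [-0.0265,-0.0166,0,0,0,0,255],
  [-0.0466,-0.0405,0,0,0,0,255],
  [-0.0584,-0.0696,0,0,0,0,255],
  [-0.0605,-0.1008,0,0,0,0,255],
  [-0.053,-0.1311,0,0,0,0,255],
  [-0.0364,-0.1577,0,0,0,0,255],
  [-0.0124,-0.1778,0,0,0,0,255],
  [0.0166,-0.1895,0,0,0,0,255],
  [0.0478,-0.1917,0,0,0,0,255],
  [0.0781,-0.1841,0,0,0,0,255],
])

```text
time: 16.7
tool_pos: [0.5599, 0.1025, 0.1384]
tool_rot: [-0.001, 0.787, 0.617, -0.0]
contact_force: [-6.8, 3.2, 13.2]
gripper_width: 0.239
```

step_arm([
  [0.0239,0.0143,0,0,0,0,255],
  [0.0386,0.0291,0,0,0,0,255],
  [0.0457,0.0391,0,0,0,0,255],
  [0.0484,0.0436,0,0,0,0,255],
  [0.05,0.0467,0,0,0,0,255],
  [0.05,0.0467,0,0,0,0,255],
  [0.05,0.0467,0,0,0,0,255],
])

```text
time: 17.4
tool_pos: [0.585, 0.1257, 0.1384]
tool_rot: [0.0, 0.787, 0.617, -0.0]
contact_force: [-2.8, 0.1, 10.0]
gripper_width: 0.239
```

```bash
python3 - <<'E'
from h import *
s=monitor.state(); f=eyes.grab_frame('wrist'); print(s['time'],s['tool_pos'],s['tool_rot'],s['contact_force'],s['gripper_width'])
d=s['tool_pos']-[.5407,.1483,0]; print(np.degrees(np.arctan2(d[1],d[0])),np.hypot(d[0],d[1]))
save(f,'w9.png')
a=cv2.imread('pics/w7.png');b=cv2.imread('pics/w9.png')
cv2.imwrite('pics/cmp.png',np.hstack([cv2.resize(q[80:300,130:370],None,fx=1.6,fy=1.6,interpolation=cv2.INTER_CUBIC) for q in (a,b)]))
E
```

```text
17.4 [0.58501812 0.12567669 0.13844612] [ 2.04578612e-04  7.86656268e-01  6.17391181e-01 -6.25801404e-05] [-2.81940666  0.10948296 10.00020095] 0.23852024188118873
-27.043195891841513 0.04975852041884325
```

View pics/cmp.png

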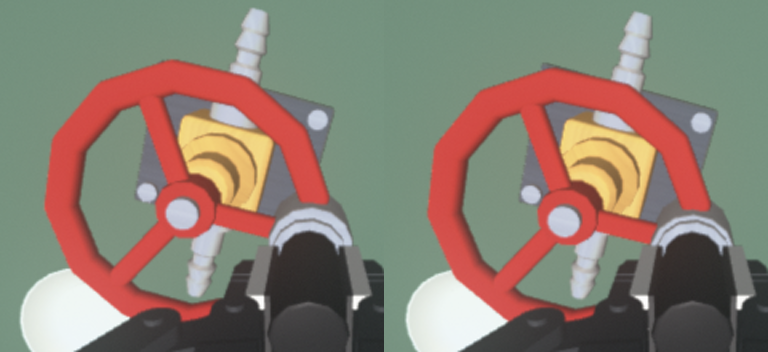

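```bash
python3 - <<'E'
from h import *
S=eyes.grab_frame('scene'); save(S,'s9.png'); s=monitor.state(); print(s['time'],s['tool_pos'],s['joint_vel'].round(3),s['contact_force'])
E
```

```text
17.5 [0.58499418 0.1256611  0.13844732] [-0.001 -0.001 -0.001  0.001 -0.002 -0.001] [-3.04946493 -0.82532137  8.55632281]
```

View pics/s9.png

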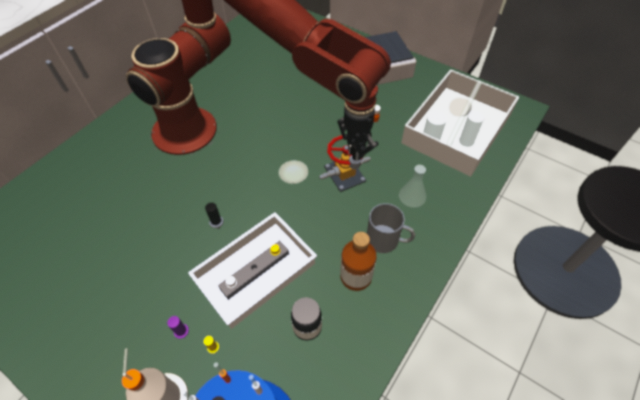

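The plugs at (230,282) and (276,249) and the bystanders stand where they were, and the arm is still. I hand in.

```bash
python3 -c "
from plant import manip; print(manip.job_done())"
```

```text
the job is handed in; nothing more can be done
None
```

I took the small black handle from the tub's middle pocket and pushed it home in the wheel's socket. I then wound the wheel clockwise to its stop, backed it off two turns, and handed in at about 17.5 s with the handle still gripped. The hand-in gives no verdict, so these are my own checks:

- **Seating:** the collar bottomed at TCP z = 0.1385 m, as predicted. Pushing further raised the force to 10 N with no further descent. z was 0.1384 m at the end, so the handle stayed home.
- **Stop:** after about 300° clockwise, force against the turn rose to about 17 N with almost no motion. The TCP stood at -30.9°, close to the -29° read from the valve's hose ports.
- **Two turns:** the TCP went about 724° back. Taking off my estimate of 3.4° of pin play leaves roughly 720.5°. Comparing wheel pictures at the stop and at the end gives the same angle within about 2°, against the 11° allowed.
- **At rest:** joint speeds were about zero, the gripper was closed on the handle, and the last scene picture shows both plugs and the bystanders in place.

The only disagreement was the wrist camera reading about 2 mm off the fixed cameras. It did not matter for the fit: the pin entered without side force.

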